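Feed the brass bar to the gauge post and clamp it

TASK

Pump the bar feeder's ratchet lever in full strokes, letting it spring fully back each time, until the nose of the brass bar is level with the tall gauge post; one stroke feeds one notch and the bar cannot be backed off, so do not overshoot, and do not push the bar itself. Then swing the open clamp arm fully down onto the bar, and leave the other things on the bench where they are.

Things in the scene. Friction and masses are not known exactly. Their poses are not given: they have to be found in the camera images.
- feeder: the bar feeder's fixed steel base plate, 130 x 355 x 12 mm, standing on the bench. Its origin is at bench level. Its +y is the feed direction; its -x side faces roughly towards the robot. Plate spans x -43..87 mm and y -150..205 mm. The lever pillar stands at x 45, y -70 mm; two clamp cheeks 68 mm high stand at x 47, y 20 and 60 mm
- feed: the sliding toothed steel rack with the brass bar (22 mm wide, 14 mm thick, top 44 mm above the bench) fixed on it. Origin coincides with the feeder's origin when the bar is fully back; it slides along the feeder's +y. Feeder-frame x of the bar 1..23 mm. The rear end overhangs the plate (to feeder y -222 mm at the start). It slides stiffly (about 6 N) and stays where it is left
- bar_nose (a point): centre of the flat front end (nose) of the brass bar, 37 mm above the bench. It moves along the feeder's +y by one notch, 25 mm, for each full stroke (the first stroke gives 25 to 29 mm, taking up slack)
- gauge_head (a point): centre of the 16 mm ball on top of the tall slim steel gauge post (10 mm shaft, ball centre 78 mm above the bench), which stands in one of three holes beside the bar's path, 24 mm from the bar's centre line on the far side; the other two holes hold low plugs 6 mm high. Axes parallel to the feeder's. The bar is level with the post when the nose and this point have the same y in the feeder's frame; that takes 2, 3 or 4 full strokes
- lever_grip (a point): middle of the free part of the upright wooden lever handle: 20 mm across, standing from 51 to 111 mm above the bench, this point 86 mm above the bench. The handle is at the end of a flat steel arm (18 mm wide, its top 60 mm above the bench) that reaches from the pillar across the bar towards the robot, 150 mm long from pivot (vertical axis, at feeder x 45, y -70 mm) to handle. Push the handle towards the feeder's +y for a stroke (about 75 mm of handle travel)
- lever (a joint): lever angle in rad about the vertical: 0 at rest (the arm points from the pivot along the feeder's -x, turned 0.248 rad so that the handle lies towards -y), 0.496 at the hard end stop, handle towards +y. A spring returns it to 0 when let go. Handle force about 2 to 5 N. A stroke counts only if pushed to the end stop and let back to 0 before the next
- clamp_bar (a point): middle of the clamp arm's T-shaped handle, a round steel crossbar 16 mm thick and 76 mm long over its ends, parallel to the feeder's y, 90 mm from the clamp hinge
- clamp (a joint): angle of the clamp arm in rad: 0 fully down, arm level, rubber pad on the bar, crossbar on the robot's side of the bar, 58 mm above the bench; pi/2 arm upright. It swings about a level hinge along the feeder's y at feeder x 47, y 40 mm, 58 mm above the bench. The range ends at 1.75. A stiff hinge: it stays where it is left and takes about 2 to 3 N at the crossbar to move. The arm is 20 mm wide, 12 mm thick
- file_pot: wooden file pot, 70 mm across, body 85 mm tall, files standing in it up to 150 mm; origin at the middle of its underside; a bystander, leave it alone
- bench_block: flat square steel bench block 75 x 75 x 22 mm; origin at the middle of its underside; a bystander, leave it alone
- saw_frame: jeweller's saw lying flat, about 290 mm long and 100 mm wide, at most 28 mm high; origin on the blade line near its middle, handle towards its own -x; a bystander, leave it alone
- jar: closed glass jar 60 mm across, 80 mm tall; origin at the middle of its underside; a bystander, leave it alone

How it is judged:
By the outcome, as a careful person would: the job done as asked, in the order asked, and still so for the second after the job is handed in, with the robot touching nothing.
It also fails if it takes over 61 s, if anything falls off the work surface, if the arm or the gripper's body presses on something with over 40 N, if the wrist force passes 120 N, or if a joint passes its speed limit or range.

ROBOT

A 6-joint arm with a two-finger parallel gripper is mounted at the origin on the work surface. World frame = base frame: x ahead of the robot, y to its left, z up, the work surface at z = 0. Lengths are in m, angles in rad, forces in N, time in s.
With the tool pointing down it reaches from about 0.225 to 0.875 m from the base axis. Payload 3.4 kg.
Tool frame: the origin (TCP) lies between the finger pads; the fingertips stand bot.tcp_to_tips ahead of it and the grasp point (between the pads) lies 6 mm ahead of it (bot.tcp_to_tips is the distance from the TCP to the fingertips, in m); z points along the fingers, y is the line along which they close (so a half turn about z gives the same grasp; the last joint's range is limited). The gripper opens to 85 mm and grips with 20 to 120 N. Pads are 22 mm wide; open, the fingers measure 114 mm over their backs; the gripper's body (76 mm by 85 mm) begins 54 mm behind the grasp point. The pads swing forward as they close: fully open they stand 13 mm farther back than shut.
Start: joints at [-1.427, 0.276, 1.505, -0, 1.361, -0.121], TCP at [0.15, -0.555, 0.256] pointing down, gripper open.
Joint ranges: [-2.89, 2.89], [-0.75, 2.08], [0.22, 2.7], [-1.18, 4.32], [0.11, 2.71], [-2.7, 2.7]. Speed limits (rad/s): [2.57, 2.57, 3.14, 3.14, 3.14, 3.14].

INTERFACE

Orientations are given as a unit quaternion [x, y, z, w].
In Python, from station import bot, cams gives the robot as it stands. The module is installed in compiled form; this text tells all that it offers.
- The arm moves only by the tool servo_tool, never from a script. Its argument "moves" is a list of rows, each an object of numbers: "dx", "dy", "dz": the shift along the tool's x, y, z in m; "rx", "ry", "rz": the turn, a rotation vector about the tool's x, y, z in degrees; "jaw": the opening, from 0 (shut) to 1 (fully open). A call has 1 to 5 rows; each row is the pose to reach, as a shift and turn from the pose commanded when the call began, along the tool's axes at that moment; what a row does not reach only later rows make up. A row lasts 1/12 s, in which the tool goes at most 41.7 mm and 7.16 degrees, less where a joint would pass 70% of its speed; a pose out of reach is approached as far as the arm can. A call with a gripper value outside its range is refused whole. The fingers move at their own pace and stop on an object; the grip force is fixed at half the most. Time passes only in rows, so rows that repeat a pose let the fingers close. It gives the time, the measured TCP pose, the force, the opening and the grip force at its end, in the units of the state.
- bot.get_obs(): the state, without advancing time (a new reading comes with each control period).
- cams.capture(name): name is "scene" or "top" or "wrist"; returns (picture, depth): 480x640x3 uint8, red, green, blue; 480x640 float32, m along the optical axis (not along the pixel's ray), 0 where there is no reading.
- cams.calibration(name): a dict with "K" (3x3 intrinsics, pixels), "rvec" (rotation vector, rad) and "tvec" (3), from world to camera coordinates, as OpenCV has them; the wrist camera has in their place "hand_eye" (4x4, takes a point from camera to tool coordinates, whose origin is the TCP and whose axes are the flange's). Camera axes: x right, y down, z forward; pixel columns grow to the right and rows downward; lengths in m; the calibration is good to about 2 mm. A picture is of the moment at which its call begins: read the wrist's pose just before it. calibration takes no time and is no camera call.
- bot.hand_in(): hands the job in; it is judged then, once.
The state is a dict: "time_s": time; "joint_pos": joint angles; "qvel": joint speeds; "tau": joint torques, N m; "position": TCP position; "ee_rot": TCP orientation; "contact_force": force on the tool from outside, world axes, zero at the start; "moment": the same for the moment, N m; "width": finger opening in m; "grasp_force": force on a finger pad.
Only numpy, scipy, OpenCV 4.12 (cv2) and the standard library are available. Lean on these libraries where they do the work, as an engineer would, in place of code of your own. Each camera call takes 0.05 s, during which the arm holds its last target. There are 200 camera calls.

## Working session

There is one attempt and no reset: what is moved stays moved. The work goes in short steps, Python scripts to look and compute and a tool call to move; the robot and the scene stay as the last step left them, time stands still between calls to the robot, and variables do not carry over. Pictures are saved under pics/ and viewed, at most 10 in all, crops included, and the job is handed in when it is done.

Besides the shell and the picture viewer there is one more tool, called after ">>>" by a JSON object that holds its "api" and its "payload". servo_tool: Moves the arm, as the interface text tells. Its arguments: {"type":"object","properties":{"moves":{"type":"array","items":{"type":"object","properties":{"dx":{"type":"number"},"dy":{"type":"number"},"dz":{"type":"number"},"rx":{"type":"number"},"ry":{"type":"number"},"rz":{"type":"number"},"jaw":{"type":"number"}}}}},"required":["moves"]}

```bash
mkdir -p pics; cat > h.py <<'E'
import numpy as np,cv2
from station import bot,cams
from scipy.spatial.transform import Rotation as R
def cloud(n):
    o=bot.get_obs(); im,d=cams.capture(n); c=cams.calibration(n); K=c["K"]
    v,u=np.mgrid[:480,:640]; P=np.stack([(u-K[0][2])/K[0][0]*d,(v-K[1][2])/K[1][1]*d,d],-1)
    if n=="wrist":
        H=np.array(c["hand_eye"]); P=P@H[:3,:3].T+H[:3,3]
        P=P@R.from_quat(o["ee_rot"]).as_matrix().T+np.array(o["position"])
    else:
        M=cv2.Rodrigues(np.array(c["rvec"],float))[0]; P=(P-np.ravel(c["tvec"]))@M
    P[d==0]=np.nan
    return im,P
def save(n,im): cv2.imwrite("pics/"+n+".png",im[:,:,::-1])
E
python3 - <<'E'
from h import *
for n in("top","scene"):
    im,P=cloud(n); save(n,im); np.save(n+".npy",P)
o=bot.get_obs(); print(o["position"],o["ee_rot"],bot.tcp_to_tips,o["time_s"],o["width"])
E
```

```text
[ 0.15040818 -0.55454718  0.25551854] [ 9.91249852e-01  1.31996336e-01 -1.52294620e-05 -8.34962896e-04] 0.025 0.1 0.08508890666413702
```

View pics/top.png

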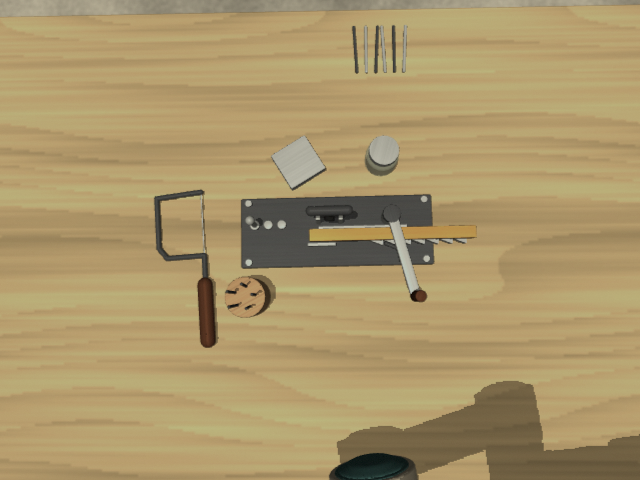

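View pics/scene.png

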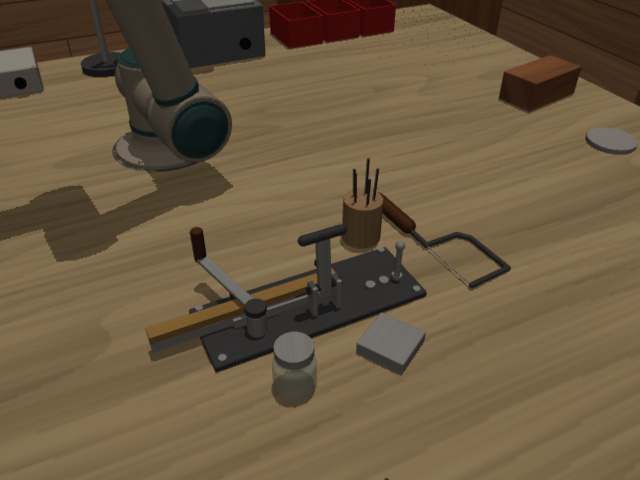

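The top view shows the feeder plate (corners about 242,200 to 432,265), the post in the farthest hole at (253,224), plugs at (268,225) and (281,225), the bar nose at (309,235), the lever handle at (419,296) and the upright clamp's crossbar at (330,211). The scene view agrees.

```bash
python3 - <<'E'
from h import *
P=np.load("top.npy"); im=cv2.imread("pics/top.png")
def q(u0,u1,v0,v1,z0,z1):
    p=P[v0:v1,u0:u1].reshape(-1,3); return p[(p[:,2]>z0)&(p[:,2]<z1)]
p=q(230,445,190,275,.007,.016)
r=cv2.minAreaRect((p[:,:2]*1000).astype(np.float32)); print("plate",r)
c=cv2.boxPoints(r);print(c)
# bar
b=q(295,490,222,245,.038,.05); h=im[...,::1]
rb=cv2.minAreaRect((b[:,:2]*1000).astype(np.float32)); print("bar",cv2.boxPoints(rb),rb)
for n,a in dict(grip=(405,432,285,305,.09,.13),ball=(240,262,210,232,.06,.1),cross=(300,360,200,222,.12,.2),pot=(215,280,270,325,.06,.2),jar=(360,405,130,180,.06,.1),block=(265,330,130,195,.015,.03)).items():
    g=q(*a); print(n,len(g),np.nanmedian(g,0),g.min(0),g.max(0))
S=np.load("scene.npy").reshape(-1,3)
for n,c0,z0,z1 in (("ball",None,.068,.09),):
    pass
np.save("box.npy",c)
v=S[235:260] if 0 else np.load("scene.npy")[238:252,392:408].reshape(-1,3); print("ball scene",np.nanmedian(v[v[:,2]>.06],0))
E
```

```text
plate ((614.1195678710938, 92.18701934814453), (136.7061309814453, 376.3526611328125), 0.9399789571762085)
[[542.68866  279.21667 ]
 [548.86273  -97.08531 ]
 [685.5505   -94.842636]
 [679.3764   281.45935 ]]
bar [[ 588.7268   131.29259]
 [ 593.8806  -166.88963]
 [ 628.68384 -166.2881 ]
 [ 623.53     131.89412]] ((608.705322265625, -17.497756958007812), (34.80842208862305, 298.22674560546875), 0.9901988506317139)
grip 131 [ 0.49047753 -0.05251565  0.11104651] [ 0.48223226 -0.06284051  0.09149264] [ 0.50032596 -0.04410168  0.11446602]
ball 68 [0.62155811 0.23255302 0.08345096] [0.61516292 0.22619275 0.06014799] [0.62941678 0.24052937 0.09103932]
cross 451 [0.62630242 0.09477969 0.15468176] [0.61913632 0.05802255 0.1464621 ] [0.63600132 0.13158187 0.15985191]
pot 1364 [0.49003256 0.23654103 0.08555059] [0.45622247 0.20437174 0.06097746] [0.52394811 0.27339955 0.15685355]
jar 749 [ 7.42393033e-01 -3.34015745e-04  8.05670396e-02] [ 0.71779912 -0.0283202   0.06055921] [0.76985054 0.02459442 0.08518764]
block 1611 [0.73912913 0.15222262 0.02269042] [0.68935579 0.10205304 0.0153804 ] [0.79053022 0.20226987 0.02876787]
ball scene [0.62735514 0.2315679  0.07985798]
```

>>> {"api": "servo_tool", "payload": {"moves": [{"dx":0.032,"dy":-0.025,"rz":7,"jaw":0},{"dx":0.064,"dy":-0.05,"rz":14.2,"jaw":0},{"dx":0.096,"dy":-0.075,"rz":14.2,"jaw":0},{"dx":0.128,"dy":-0.1,"rz":14.2,"jaw":0},{"dx":0.16,"dy":-0.125,"rz":14.2,"jaw":0}]}}

```text
invalid input
```

>>> {"api": "servo_tool", "payload": {"moves": [{"dx":0.032,"dy":-0.025,"dz":0.0,"rx":0.0,"ry":0.0,"rz":7.0,"jaw":0.0},{"dx":0.064,"dy":-0.05,"dz":0.0,"rx":0.0,"ry":0.0,"rz":14.2,"jaw":0.0},{"dx":0.096,"dy":-0.075,"dz":0.0,"rx":0.0,"ry":0.0,"rz":14.2,"jaw":0.0},{"dx":0.128,"dy":-0.1,"dz":0.0,"rx":0.0,"ry":0.0,"rz":14.2,"jaw":0.0},{"dx":0.16,"dy":-0.125,"dz":0.0,"rx":0.0,"ry":0.0,"rz":14.2,"jaw":0.0}]}}

```text
time_s: 0.52
position: [0.2727, -0.3906, 0.2558]
ee_rot: [1.0, 0.008, -0.0, -0.0]
contact_force: [-0.1, -0.2, 0.3]
width: 0.0259
grasp_force: 0.0
```

>>> {"api": "servo_tool", "payload": {"moves": [{"dx":0.0247,"dy":-0.0315,"dz":0.0,"rx":0.0,"ry":0.0,"rz":0.0,"jaw":0.0},{"dx":0.0494,"dy":-0.063,"dz":0.0,"rx":0.0,"ry":0.0,"rz":0.0,"jaw":0.0},{"dx":0.0741,"dy":-0.0945,"dz":0.0,"rx":0.0,"ry":0.0,"rz":0.0,"jaw":0.0},{"dx":0.0988,"dy":-0.126,"dz":0.0,"rx":0.0,"ry":0.0,"rz":0.0,"jaw":0.0},{"dx":0.1235,"dy":-0.1575,"dz":0.0,"rx":0.0,"ry":0.0,"rz":0.0,"jaw":0.0}]}}

```text
time_s: 0.93
position: [0.3935, -0.231, 0.2562]
ee_rot: [1.0, 0.008, -0.0, -0.0]
contact_force: [0.6, 0.2, 1.3]
width: -0.0004
grasp_force: 0.0
```

>>> {"api": "servo_tool", "payload": {"moves": [{"dx":0.0247,"dy":-0.0315,"dz":0.0,"rx":0.0,"ry":0.0,"rz":0.0,"jaw":0.0},{"dx":0.0494,"dy":-0.063,"dz":0.0,"rx":0.0,"ry":0.0,"rz":0.0,"jaw":0.0},{"dx":0.0741,"dy":-0.0945,"dz":0.0,"rx":0.0,"ry":0.0,"rz":0.0,"jaw":0.0},{"dx":0.0988,"dy":-0.126,"dz":0.0,"rx":0.0,"ry":0.0,"rz":0.0,"jaw":0.0},{"dx":0.0988,"dy":-0.126,"dz":0.03,"rx":0.0,"ry":0.0,"rz":0.0,"jaw":0.0}]}}

```text
time_s: 1.35
position: [0.497, -0.1008, 0.2306]
ee_rot: [1.0, 0.011, 0.007, 0.0]
contact_force: [1.3, -1.3, 0.5]
width: -0.0001
grasp_force: 0.0
```

```bash
python3 - <<'E'
from h import *
o=bot.get_obs();print(o["time_s"],o["position"],o["ee_rot"])
im,P=cloud("wrist"); save("w1",im); np.save("w1.npy",P)
E
```

```text
1.35 [ 0.49704499 -0.10080359  0.23060463] [9.99907422e-01 1.14739874e-02 7.31119703e-03 2.01692505e-04]
```

View pics/w1.png

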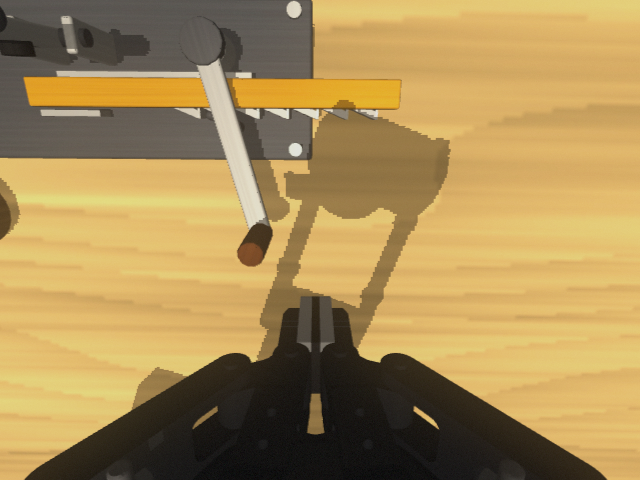

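The wrist view shows the handle top at (250,253), the closed fingertips at (315,310) to its right (world -y side), and the bar nose at (27,92).

```bash
python3 - <<'E'
from h import *
P=np.load("w1.npy")
p=P[240:265,235:268].reshape(-1,3); p=p[p[:,2]>.1]; print(np.median(p,0),p.min(0),p.max(0))
p=P[225:285,270:375].reshape(-1,3)
f=P[295:350,280:352].reshape(-1,3); f=f[f[:,2]>.15]; print("fingers",f.min(0),f.max(0))
f=P[296:312,290:340].reshape(-1,3); f=f[f[:,2]>.15]; print("tips",f.min(0),f.max(0))
p=P[80:104,20:400].reshape(-1,3); p=p[(p[:,2]>.038)&(p[:,2]<.048)]; print("bar",p.min(0),p.max(0),np.percentile(p[:,1],[.5,99.5]))
o=bot.get_obs();print(o["position"],o["time_s"])
E
```

```text
[ 0.49150621 -0.05526909  0.10980338] [ 0.48170143 -0.06408444  0.10024086] [ 0.49939058 -0.04451069  0.11240709]
fingers [ 0.50225075 -0.11418101  0.20860189] [ 0.51082603 -0.08684907  0.25145013]
tips [ 0.50272463 -0.11068101  0.20860189] [ 0.5086345  -0.08961521  0.22286533]
bar [ 0.58996972 -0.16601452  0.04075097] [0.61370159 0.13132325 0.04623092] [-0.16385207  0.12914026]
[ 0.48987481 -0.10152021  0.22195628] 1.4
```

>>> {"api": "servo_tool", "payload": {"moves": [{"dx":0.0,"dy":0.0,"dz":0.035,"rx":0.0,"ry":0.0,"rz":0.0,"jaw":0.0},{"dx":0.0,"dy":0.0,"dz":0.07,"rx":0.0,"ry":0.0,"rz":0.0,"jaw":0.0},{"dx":0.0,"dy":0.0,"dz":0.105,"rx":0.0,"ry":0.0,"rz":0.0,"jaw":0.0},{"dx":0.0,"dy":0.0,"dz":0.13,"rx":0.0,"ry":0.0,"rz":0.0,"jaw":0.0},{"dx":0.0,"dy":0.0,"dz":0.13,"rx":0.0,"ry":0.0,"rz":0.0,"jaw":0.0}]}}

```text
time_s: 1.82
position: [0.485, -0.1043, 0.0916]
ee_rot: [1.0, 0.008, -0.006, -0.002]
contact_force: [-0.2, -0.0, -1.0]
width: 0.0002
grasp_force: 0.0
```

>>> {"api": "servo_tool", "payload": {"moves": [{"dx":0.0,"dy":-0.015,"dz":0.0,"rx":0.0,"ry":0.0,"rz":0.0,"jaw":0.0},{"dx":0.0,"dy":-0.03,"dz":0.0,"rx":0.0,"ry":0.0,"rz":0.0,"jaw":0.0},{"dx":0.0,"dy":-0.045,"dz":0.0,"rx":0.0,"ry":0.0,"rz":0.0,"jaw":0.0},{"dx":0.0,"dy":-0.06,"dz":0.0,"rx":0.0,"ry":0.0,"rz":0.0,"jaw":0.0},{"dx":0.0,"dy":-0.075,"dz":0.0,"rx":0.0,"ry":0.0,"rz":0.0,"jaw":0.0}]}}

```text
time_s: 2.23
position: [0.4864, -0.0314, 0.0979]
ee_rot: [1.0, 0.009, -0.002, 0.001]
contact_force: [-4.8, -3.9, 3.4]
width: 0.0
grasp_force: 4.6
```

>>> {"api": "servo_tool", "payload": {"moves": [{"dx":0.0,"dy":-0.008,"dz":0.0,"rx":0.0,"ry":0.0,"rz":0.0,"jaw":0.0},{"dx":0.0,"dy":-0.016,"dz":0.0,"rx":0.0,"ry":0.0,"rz":0.0,"jaw":0.0},{"dx":0.0,"dy":-0.02,"dz":0.0,"rx":0.0,"ry":0.0,"rz":0.0,"jaw":0.0}]}}

```text
time_s: 2.48
position: [0.4876, -0.011, 0.098]
ee_rot: [1.0, 0.009, -0.0, 0.001]
contact_force: [-2.4, -3.4, 3.2]
width: 0.0001
grasp_force: 3.7
```

>>> {"api": "servo_tool", "payload": {"moves": [{"dx":0.0,"dy":-0.004,"dz":0.0,"rx":0.0,"ry":0.0,"rz":0.0,"jaw":0.0},{"dx":0.0,"dy":-0.008,"dz":0.0,"rx":0.0,"ry":0.0,"rz":0.0,"jaw":0.0},{"dx":0.0,"dy":-0.008,"dz":0.0,"rx":0.0,"ry":0.0,"rz":0.0,"jaw":0.0}]}}

```text
time_s: 2.73
position: [0.4887, -0.0035, 0.0979]
ee_rot: [1.0, 0.009, 0.001, 0.001]
contact_force: [-2.5, -6.5, 6.9]
width: 0.0001
grasp_force: 4.9
```

>>> {"api": "servo_tool", "payload": {"moves": [{"dx":0.0,"dy":-0.003,"dz":0.0,"rx":0.0,"ry":0.0,"rz":0.0,"jaw":0.0},{"dx":0.0,"dy":-0.003,"dz":0.0,"rx":0.0,"ry":0.0,"rz":0.0,"jaw":0.0}]}}

```text
time_s: 2.9
position: [0.4889, -0.0024, 0.098]
ee_rot: [1.0, 0.01, 0.001, 0.003]
contact_force: [-2.5, -10.8, 7.0]
width: 0.0
grasp_force: 7.8
```

>>> {"api": "servo_tool", "payload": {"moves": [{"dx":0.0,"dy":-0.004,"dz":0.0,"rx":0.0,"ry":0.0,"rz":0.0,"jaw":0.0},{"dx":0.0,"dy":-0.004,"dz":0.0,"rx":0.0,"ry":0.0,"rz":0.0,"jaw":0.0}]}}

```text
time_s: 3.07
position: [0.4892, -0.0007, 0.098]
ee_rot: [1.0, 0.011, 0.001, 0.005]
contact_force: [-2.5, -19.7, 6.4]
width: -0.0
grasp_force: 11.7
```

```bash
python3 - <<'E'
from h import *
im,P=cloud("top"); save("t2",im[180:340,220:500].repeat(2,0).repeat(2,1))
b=P[222:245,295:490].reshape(-1,3); b=b[(b[:,2]>.038)&(b[:,2]<.05)]; print(np.percentile(b[:,1],[.5,99.5]))
q=P[228:240,240:400].reshape(-1,3); q=q[(q[:,2]>.038)&(q[:,2]<.05)]; print("nose",q[:,1].max(),np.percentile(q[:,1],99))
print(bot.get_obs()["contact_force"],bot.get_obs()["position"])
E
```

```text
[-0.13593423  0.15616234]
nose 0.15817851669102057 0.1563975433161722
[ -3.26502034 -18.93044827   7.07622401] [ 0.4891647  -0.00076782  0.09802273]
```

View pics/t2.png

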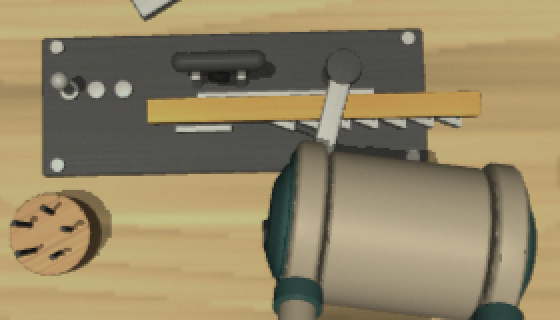

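The view shows the lever swung over to the left at its stop and the nose at crop pixel (147,110), i.e. advanced about 27 mm. The stop was also felt as 19 N. Now I let it back and repeat.

>>> {"api": "servo_tool", "payload": {"moves": [{"dx":0.0,"dy":0.025,"dz":0.0,"rx":0.0,"ry":0.0,"rz":0.0,"jaw":0.0},{"dx":0.0,"dy":0.05,"dz":0.0,"rx":0.0,"ry":0.0,"rz":0.0,"jaw":0.0},{"dx":0.0,"dy":0.075,"dz":0.0,"rx":0.0,"ry":0.0,"rz":0.0,"jaw":0.0},{"dx":0.0,"dy":0.1,"dz":0.0,"rx":0.0,"ry":0.0,"rz":0.0,"jaw":0.0},{"dx":0.0,"dy":0.11,"dz":0.0,"rx":0.0,"ry":0.0,"rz":0.0,"jaw":0.0}]}}

```text
time_s: 3.53
position: [0.4911, -0.1082, 0.0971]
ee_rot: [1.0, 0.007, 0.002, 0.001]
contact_force: [-0.6, 0.0, -0.7]
width: 0.0001
grasp_force: 0.0
```

>>> {"api": "servo_tool", "payload": {"moves": [{"dx":0.0,"dy":0.0,"dz":0.0,"rx":0.0,"ry":0.0,"rz":0.0,"jaw":0.0},{"dx":0.0,"dy":0.0,"dz":0.0,"rx":0.0,"ry":0.0,"rz":0.0,"jaw":0.0},{"dx":0.0,"dy":0.0,"dz":0.0,"rx":0.0,"ry":0.0,"rz":0.0,"jaw":0.0},{"dx":0.0,"dy":0.0,"dz":0.0,"rx":0.0,"ry":0.0,"rz":0.0,"jaw":0.0},{"dx":0.0,"dy":0.0,"dz":0.0,"rx":0.0,"ry":0.0,"rz":0.0,"jaw":0.0}]}}

```text
time_s: 3.95
position: [0.4896, -0.1041, 0.0963]
ee_rot: [1.0, 0.009, -0.0, -0.0]
contact_force: [-0.6, -0.3, -0.2]
width: -0.0003
grasp_force: 0.0
```

```bash
cat > chk.py <<'E'
from h import *
im,P=cloud("top")
q=P[228:240,230:400].reshape(-1,3); q=q[(q[:,2]>.038)&(q[:,2]<.05)]; print("nose",np.percentile(q[:,1],99))
o=bot.get_obs();print(o["contact_force"],o["position"],o["time_s"])
im,P=cloud("wrist"); p=P.reshape(-1,3); p=p[(p[:,2]>.1)&(p[:,2]<.116)&(abs(p[:,0]-.49)<.015)&(p[:,1]>-.068)&(p[:,1]<.06)]; print("handle",len(p),np.median(p,0),p.min(0),p.max(0))
E
python3 chk.py
```

```text
nose 0.15640245888258889
[0.22686782 0.02947862 0.68086537] [ 0.48956482 -0.10422654  0.09629012] 4.0
handle 2557 [ 0.49361526 -0.05529487  0.10958029] [ 0.48068758 -0.06416869  0.10000236] [ 0.50027322 -0.04424682  0.11196934]
```

Handle is back at -0.055. Stroke 2.

>>> {"api": "servo_tool", "payload": {"moves": [{"dx":0.0,"dy":-0.018,"dz":0.0,"rx":0.0,"ry":0.0,"rz":0.0,"jaw":0.0},{"dx":0.0,"dy":-0.033,"dz":0.0,"rx":0.0,"ry":0.0,"rz":0.0,"jaw":0.0},{"dx":0.0,"dy":-0.048,"dz":0.0,"rx":0.0,"ry":0.0,"rz":0.0,"jaw":0.0},{"dx":0.0,"dy":-0.063,"dz":0.0,"rx":0.0,"ry":0.0,"rz":0.0,"jaw":0.0},{"dx":0.0,"dy":-0.078,"dz":0.0,"rx":0.0,"ry":0.0,"rz":0.0,"jaw":0.0}]}}

```text
time_s: 4.47
position: [0.4871, -0.0273, 0.0967]
ee_rot: [1.0, 0.009, -0.001, 0.001]
contact_force: [-2.4, -4.5, 4.5]
width: -0.0001
grasp_force: 3.2
```

>>> {"api": "servo_tool", "payload": {"moves": [{"dx":0.0,"dy":-0.01,"dz":0.0,"rx":0.0,"ry":0.0,"rz":0.0,"jaw":0.0},{"dx":0.0,"dy":-0.019,"dz":0.0,"rx":0.0,"ry":0.0,"rz":0.0,"jaw":0.0},{"dx":0.0,"dy":-0.026,"dz":0.0,"rx":0.0,"ry":0.0,"rz":0.0,"jaw":0.0},{"dx":0.0,"dy":-0.032,"dz":0.0,"rx":0.0,"ry":0.0,"rz":0.0,"jaw":0.0},{"dx":0.0,"dy":-0.032,"dz":0.0,"rx":0.0,"ry":0.0,"rz":0.0,"jaw":0.0}]}}

```text
time_s: 4.88
position: [0.49, -0.0002, 0.0975]
ee_rot: [1.0, 0.012, 0.002, 0.006]
contact_force: [-0.6, -21.6, 6.1]
width: -0.0001
grasp_force: 19.7
```

>>> {"api": "servo_tool", "payload": {"moves": [{"dx":0.0,"dy":0.025,"dz":0.0,"rx":0.0,"ry":0.0,"rz":0.0,"jaw":0.0},{"dx":0.0,"dy":0.05,"dz":0.0,"rx":0.0,"ry":0.0,"rz":0.0,"jaw":0.0},{"dx":0.0,"dy":0.075,"dz":0.0,"rx":0.0,"ry":0.0,"rz":0.0,"jaw":0.0},{"dx":0.0,"dy":0.1,"dz":0.0,"rx":0.0,"ry":0.0,"rz":0.0,"jaw":0.0},{"dx":0.0,"dy":0.11,"dz":0.0,"rx":0.0,"ry":0.0,"rz":0.0,"jaw":0.0}]}}

```text
time_s: 5.3
position: [0.4905, -0.1073, 0.0964]
ee_rot: [1.0, 0.007, 0.001, 0.0]
contact_force: [-0.5, -0.4, 0.1]
width: 0.0001
grasp_force: 0.0
```

>>> {"api": "servo_tool", "payload": {"moves": [{"dx":0.0,"dy":0.0,"dz":0.0,"rx":0.0,"ry":0.0,"rz":0.0,"jaw":0.0},{"dx":0.0,"dy":0.0,"dz":0.0,"rx":0.0,"ry":0.0,"rz":0.0,"jaw":0.0},{"dx":0.0,"dy":0.0,"dz":0.0,"rx":0.0,"ry":0.0,"rz":0.0,"jaw":0.0},{"dx":0.0,"dy":0.0,"dz":0.0,"rx":0.0,"ry":0.0,"rz":0.0,"jaw":0.0},{"dx":0.0,"dy":0.0,"dz":0.0,"rx":0.0,"ry":0.0,"rz":0.0,"jaw":0.0}]}}

```text
time_s: 5.72
position: [0.4894, -0.104, 0.0961]
ee_rot: [1.0, 0.009, -0.0, -0.0]
contact_force: [-0.6, -0.1, -0.6]
width: -0.0002
grasp_force: 0.0
```

```bash
python3 chk.py
```

```text
nose 0.1822342163039085
[-0.24706211  0.16987439 -0.55409177] [ 0.48951748 -0.10420601  0.09622571] 5.7667
handle 2566 [ 0.49361915 -0.05523487  0.10957761] [ 0.48088676 -0.06433579  0.10001057] [ 0.50000845 -0.04387853  0.11199312]
```

Nose at 0.182 (post 0.232): two more. Stroke 3.

>>> {"api": "servo_tool", "payload": {"moves": [{"dx":0.0,"dy":-0.018,"dz":0.0,"rx":0.0,"ry":0.0,"rz":0.0,"jaw":0.0},{"dx":0.0,"dy":-0.033,"dz":0.0,"rx":0.0,"ry":0.0,"rz":0.0,"jaw":0.0},{"dx":0.0,"dy":-0.048,"dz":0.0,"rx":0.0,"ry":0.0,"rz":0.0,"jaw":0.0},{"dx":0.0,"dy":-0.063,"dz":0.0,"rx":0.0,"ry":0.0,"rz":0.0,"jaw":0.0},{"dx":0.0,"dy":-0.078,"dz":0.0,"rx":0.0,"ry":0.0,"rz":0.0,"jaw":0.0}]}}

```text
time_s: 6.23
position: [0.487, -0.0273, 0.0967]
ee_rot: [1.0, 0.009, -0.001, 0.001]
contact_force: [-2.9, -4.5, 4.7]
width: 0.0001
grasp_force: 3.2
```

>>> {"api": "servo_tool", "payload": {"moves": [{"dx":0.0,"dy":-0.01,"dz":0.0,"rx":0.0,"ry":0.0,"rz":0.0,"jaw":0.0},{"dx":0.0,"dy":-0.019,"dz":0.0,"rx":0.0,"ry":0.0,"rz":0.0,"jaw":0.0},{"dx":0.0,"dy":-0.026,"dz":0.0,"rx":0.0,"ry":0.0,"rz":0.0,"jaw":0.0},{"dx":0.0,"dy":-0.032,"dz":0.0,"rx":0.0,"ry":0.0,"rz":0.0,"jaw":0.0},{"dx":0.0,"dy":-0.032,"dz":0.0,"rx":0.0,"ry":0.0,"rz":0.0,"jaw":0.0}]}}

```text
time_s: 6.65
position: [0.4899, -0.0002, 0.0975]
ee_rot: [1.0, 0.012, 0.002, 0.006]
contact_force: [-0.6, -22.8, 5.7]
width: 0.0001
grasp_force: 19.9
```

>>> {"api": "servo_tool", "payload": {"moves": [{"dx":0.0,"dy":0.025,"dz":0.0,"rx":0.0,"ry":0.0,"rz":0.0,"jaw":0.0},{"dx":0.0,"dy":0.05,"dz":0.0,"rx":0.0,"ry":0.0,"rz":0.0,"jaw":0.0},{"dx":0.0,"dy":0.075,"dz":0.0,"rx":0.0,"ry":0.0,"rz":0.0,"jaw":0.0},{"dx":0.0,"dy":0.1,"dz":0.0,"rx":0.0,"ry":0.0,"rz":0.0,"jaw":0.0},{"dx":0.0,"dy":0.11,"dz":0.0,"rx":0.0,"ry":0.0,"rz":0.0,"jaw":0.0}]}}

```text
time_s: 7.07
position: [0.4906, -0.1073, 0.0964]
ee_rot: [1.0, 0.007, 0.001, 0.0]
contact_force: [0.6, 0.1, -0.4]
width: -0.0003
grasp_force: 0.0
```

>>> {"api": "servo_tool", "payload": {"moves": [{"dx":0.0,"dy":0.0,"dz":0.0,"rx":0.0,"ry":0.0,"rz":0.0,"jaw":0.0},{"dx":0.0,"dy":0.0,"dz":0.0,"rx":0.0,"ry":0.0,"rz":0.0,"jaw":0.0},{"dx":0.0,"dy":0.0,"dz":0.0,"rx":0.0,"ry":0.0,"rz":0.0,"jaw":0.0},{"dx":0.0,"dy":0.0,"dz":0.0,"rx":0.0,"ry":0.0,"rz":0.0,"jaw":0.0},{"dx":0.0,"dy":0.0,"dz":0.0,"rx":0.0,"ry":0.0,"rz":0.0,"jaw":0.0}]}}

```text
time_s: 7.48
position: [0.4894, -0.104, 0.0961]
ee_rot: [1.0, 0.009, -0.0, -0.0]
contact_force: [-0.7, -0.4, 0.3]
width: 0.0003
grasp_force: 0.0
```

```bash
python3 chk.py
```

```text
nose 0.2065074301615428
[ 0.6701003   0.51769158 -0.65432663] [ 0.48952391 -0.10420188  0.09620904] 7.5333
handle 2565 [ 0.49364916 -0.05525739  0.10954593] [ 0.48090874 -0.06428069  0.10002887] [ 0.49975223 -0.0444484   0.1119353 ]
```

Nose 0.2065, post 0.232: one more stroke.

>>> {"api": "servo_tool", "payload": {"moves": [{"dx":0.0,"dy":-0.018,"dz":0.0,"rx":0.0,"ry":0.0,"rz":0.0,"jaw":0.0},{"dx":0.0,"dy":-0.033,"dz":0.0,"rx":0.0,"ry":0.0,"rz":0.0,"jaw":0.0},{"dx":0.0,"dy":-0.048,"dz":0.0,"rx":0.0,"ry":0.0,"rz":0.0,"jaw":0.0},{"dx":0.0,"dy":-0.063,"dz":0.0,"rx":0.0,"ry":0.0,"rz":0.0,"jaw":0.0},{"dx":0.0,"dy":-0.078,"dz":0.0,"rx":0.0,"ry":0.0,"rz":0.0,"jaw":0.0}]}}

```text
time_s: 8.0
position: [0.4872, -0.0273, 0.0967]
ee_rot: [1.0, 0.009, -0.001, 0.001]
contact_force: [-2.5, -4.8, 4.9]
width: 0.0004
grasp_force: 3.2
```

>>> {"api": "servo_tool", "payload": {"moves": [{"dx":0.0,"dy":-0.01,"dz":0.0,"rx":0.0,"ry":0.0,"rz":0.0,"jaw":0.0},{"dx":0.0,"dy":-0.019,"dz":0.0,"rx":0.0,"ry":0.0,"rz":0.0,"jaw":0.0},{"dx":0.0,"dy":-0.026,"dz":0.0,"rx":0.0,"ry":0.0,"rz":0.0,"jaw":0.0},{"dx":0.0,"dy":-0.032,"dz":0.0,"rx":0.0,"ry":0.0,"rz":0.0,"jaw":0.0},{"dx":0.0,"dy":-0.032,"dz":0.0,"rx":0.0,"ry":0.0,"rz":0.0,"jaw":0.0}]}}

```text
time_s: 8.42
position: [0.49, -0.0002, 0.0975]
ee_rot: [1.0, 0.012, 0.002, 0.006]
contact_force: [-1.0, -22.5, 5.9]
width: -0.0
grasp_force: 19.8
```

>>> {"api": "servo_tool", "payload": {"moves": [{"dx":0.0,"dy":0.025,"dz":0.0,"rx":0.0,"ry":0.0,"rz":0.0,"jaw":0.0},{"dx":0.0,"dy":0.05,"dz":0.0,"rx":0.0,"ry":0.0,"rz":0.0,"jaw":0.0},{"dx":0.0,"dy":0.075,"dz":0.0,"rx":0.0,"ry":0.0,"rz":0.0,"jaw":0.0},{"dx":0.0,"dy":0.1,"dz":0.0,"rx":0.0,"ry":0.0,"rz":0.0,"jaw":0.0},{"dx":0.0,"dy":0.11,"dz":0.0,"rx":0.0,"ry":0.0,"rz":0.0,"jaw":0.0}]}}

```text
time_s: 8.83
position: [0.4905, -0.1073, 0.0964]
ee_rot: [1.0, 0.007, 0.001, 0.0]
contact_force: [0.6, -1.0, 0.4]
width: 0.0
grasp_force: 0.0
```

>>> {"api": "servo_tool", "payload": {"moves": [{"dx":0.0,"dy":0.0,"dz":-0.03,"rx":0.0,"ry":0.0,"rz":0.0,"jaw":0.0},{"dx":0.0,"dy":0.0,"dz":-0.06,"rx":0.0,"ry":0.0,"rz":0.0,"jaw":0.0},{"dx":0.0,"dy":0.0,"dz":-0.09,"rx":0.0,"ry":0.0,"rz":0.0,"jaw":0.0},{"dx":0.0,"dy":0.0,"dz":-0.12,"rx":0.0,"ry":0.0,"rz":0.0,"jaw":0.0},{"dx":0.0,"dy":0.0,"dz":-0.15,"rx":0.0,"ry":0.0,"rz":0.0,"jaw":0.0}]}}

```text
time_s: 9.25
position: [0.4893, -0.104, 0.2472]
ee_rot: [1.0, 0.008, -0.0, -0.001]
contact_force: [0.9, -0.2, -0.1]
width: 0.0001
grasp_force: 0.0
```

```bash
python3 chk.py; python3 - <<'E'
from h import *
im,P=cloud("top")
save("t3",im[180:340,220:500].repeat(2,0).repeat(2,1))
g=P[200:222,300:360].reshape(-1,3); g=g[g[:,2]>.12]; print(np.median(g,0),g.min(0),g.max(0))
S=cloud("scene")[1][225:248,298:348].reshape(-1,3); S=S[S[:,2]>.12];print("sc",np.median(S,0),S.min(0),S.max(0))
print(bot.get_obs()["position"],bot.get_obs()["ee_rot"])
E
```

```text
nose 0.23159576722297284
[ 2.01928069 -1.01106337  2.95886774] [ 0.49260361 -0.10515528  0.25332066] 9.3
handle 548 [ 0.4914045  -0.05525002  0.10980642] [ 0.48034239 -0.06410484  0.10005168] [ 0.49926721 -0.04458361  0.11214746]
[0.62634193 0.09475932 0.15455604] [0.61905176 0.05810444 0.14556552] [0.63575935 0.13155919 0.16072511]
sc [0.63389985 0.09344245 0.14973741] [0.62285559 0.05765265 0.1268896 ] [0.63815764 0.1331985  0.15556367]
[ 0.48983015 -0.10440363  0.24656307] [ 9.99962828e-01  8.59489188e-03  5.93861442e-04 -3.42132550e-04]
```

View pics/t3.png

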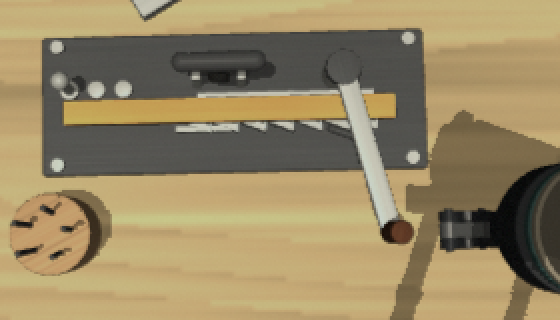

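The view shows the nose (crop 63,113) level with the post base (68,90), and the lever back at rest with its handle at (398,231). Nose y is 0.2316 against 0.232 for the post. Now the clamp: approach the far side of the crossbar.

>>> {"api": "servo_tool", "payload": {"moves": [{"dx":0.0265,"dy":-0.028,"dz":0.0,"rx":0.0,"ry":0.0,"rz":0.0,"jaw":0.0},{"dx":0.053,"dy":-0.056,"dz":0.0,"rx":0.0,"ry":0.0,"rz":0.0,"jaw":0.0},{"dx":0.0795,"dy":-0.084,"dz":0.0,"rx":0.0,"ry":0.0,"rz":0.0,"jaw":0.0},{"dx":0.106,"dy":-0.112,"dz":0.0,"rx":0.0,"ry":0.0,"rz":0.0,"jaw":0.0},{"dx":0.1325,"dy":-0.14,"dz":0.0,"rx":0.0,"ry":0.0,"rz":0.0,"jaw":0.0}]}}

```text
time_s: 9.87
position: [0.6195, 0.0391, 0.2437]
ee_rot: [1.0, 0.008, -0.002, -0.0]
contact_force: [0.8, -1.4, 0.2]
width: -0.0002
grasp_force: 0.0
```

>>> {"api": "servo_tool", "payload": {"moves": [{"dx":0.0265,"dy":-0.028,"dz":0.0,"rx":0.0,"ry":0.0,"rz":0.0,"jaw":0.0},{"dx":0.053,"dy":-0.055,"dz":0.0,"rx":0.0,"ry":0.0,"rz":0.0,"jaw":0.0},{"dx":0.053,"dy":-0.055,"dz":0.0,"rx":0.0,"ry":0.0,"rz":0.0,"jaw":0.0},{"dx":0.053,"dy":-0.055,"dz":0.0,"rx":0.0,"ry":0.0,"rz":0.0,"jaw":0.0}]}}

```text
time_s: 10.2
position: [0.6715, 0.095, 0.2426]
ee_rot: [1.0, 0.01, -0.003, -0.0]
contact_force: [-0.2, 0.0, -0.5]
width: -0.0002
grasp_force: 0.0
```

>>> {"api": "servo_tool", "payload": {"moves": [{"dx":0.0,"dy":0.0,"dz":0.03,"rx":0.0,"ry":0.0,"rz":0.0,"jaw":0.0},{"dx":0.0,"dy":0.0,"dz":0.06,"rx":0.0,"ry":0.0,"rz":0.0,"jaw":0.0},{"dx":0.0,"dy":0.0,"dz":0.09,"rx":0.0,"ry":0.0,"rz":0.0,"jaw":0.0},{"dx":0.0,"dy":0.0,"dz":0.093,"rx":0.0,"ry":0.0,"rz":0.0,"jaw":0.0},{"dx":0.0,"dy":0.0,"dz":0.093,"rx":0.0,"ry":0.0,"rz":0.0,"jaw":0.0}]}}

```text
time_s: 10.62
position: [0.669, 0.0919, 0.1505]
ee_rot: [1.0, 0.008, -0.004, 0.0]
contact_force: [-0.1, -1.2, 1.4]
width: 0.0001
grasp_force: 0.0
```

>>> {"api": "servo_tool", "payload": {"moves": [{"dx":-0.01,"dy":0.0,"dz":0.0,"rx":0.0,"ry":0.0,"rz":0.0,"jaw":0.0},{"dx":-0.02,"dy":0.0,"dz":0.0,"rx":0.0,"ry":0.0,"rz":0.0,"jaw":0.0},{"dx":-0.03,"dy":0.0,"dz":0.0,"rx":0.0,"ry":0.0,"rz":0.0,"jaw":0.0},{"dx":-0.04,"dy":0.0,"dz":0.0,"rx":0.0,"ry":0.0,"rz":0.0,"jaw":0.0},{"dx":-0.05,"dy":0.0,"dz":0.0,"rx":0.0,"ry":0.0,"rz":0.0,"jaw":0.0}]}}

```text
time_s: 11.03
position: [0.6218, 0.092, 0.1549]
ee_rot: [1.0, 0.009, 0.002, 0.0]
contact_force: [2.4, -0.3, -0.1]
width: -0.0001
grasp_force: 1.0
```

>>> {"api": "servo_tool", "payload": {"moves": [{"dx":-0.01,"dy":0.0,"dz":0.0,"rx":0.0,"ry":0.0,"rz":0.0,"jaw":0.0},{"dx":-0.02,"dy":0.0,"dz":0.0,"rx":0.0,"ry":0.0,"rz":0.0,"jaw":0.0},{"dx":-0.025,"dy":0.0,"dz":0.0,"rx":0.0,"ry":0.0,"rz":0.0,"jaw":0.0},{"dx":-0.03,"dy":0.0,"dz":0.0,"rx":0.0,"ry":0.0,"rz":0.0,"jaw":0.0}]}}

```text
time_s: 11.37
position: [0.591, 0.0916, 0.1536]
ee_rot: [1.0, 0.009, 0.0, 0.0]
contact_force: [2.2, -0.3, -0.1]
width: -0.0002
grasp_force: 0.6
```

>>> {"api": "servo_tool", "payload": {"moves": [{"dx":0.005,"dy":0.0,"dz":-0.02,"rx":0.0,"ry":0.0,"rz":0.0,"jaw":0.0},{"dx":0.005,"dy":0.0,"dz":-0.05,"rx":0.0,"ry":0.0,"rz":0.0,"jaw":0.0},{"dx":0.005,"dy":0.0,"dz":-0.05,"rx":0.0,"ry":0.0,"rz":0.0,"jaw":0.0}]}}

```text
time_s: 11.62
position: [0.5989, 0.0918, 0.2082]
ee_rot: [1.0, 0.009, 0.004, -0.0]
contact_force: [1.4, 0.5, 0.4]
width: 0.0
grasp_force: 0.0
```

```bash
python3 - <<'E'
from h import *
im,P=cloud("scene"); save("s2",im[150:390,120:460].repeat(2,0).repeat(2,1)); np.save("s2.npy",P)
W=P.reshape(-1,3); W=W[(W[:,2]>.075)&(W[:,2]<.16)&(W[:,0]<.64)&(W[:,0]>.53)&(W[:,1]>.05)&(W[:,1]<.075)]; print(len(W),np.median(W,0),W.min(0),W.max(0))
print(bot.get_obs()["position"])
E
```

```text
131 [0.58156658 0.06649402 0.12730693] [0.57062928 0.05655924 0.11612294] [0.58722342 0.07499976 0.13351211]
[0.59800189 0.09170784 0.2062136 ]
```

View pics/s2.png

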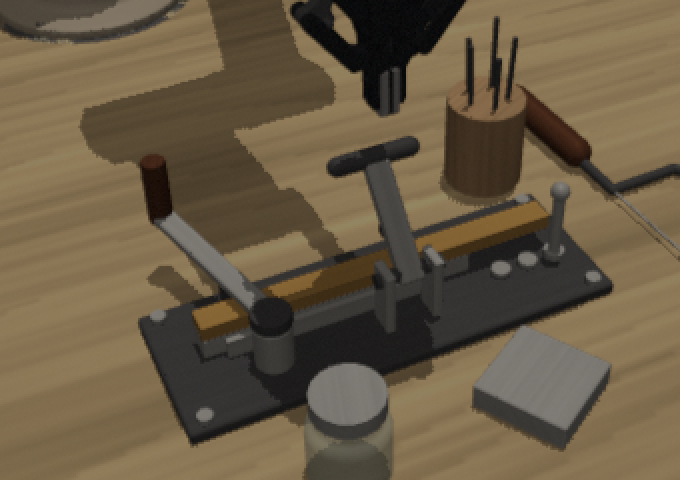

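The view shows the clamp arm about halfway down (crossbar at crop 372,155), with the fingers above it at (388,95). Now I press it down along its arc.

>>> {"api": "servo_tool", "payload": {"moves": [{"dx":-0.023,"dy":0.0,"dz":0.01,"rx":0.0,"ry":0.0,"rz":0.0,"jaw":0.0},{"dx":-0.023,"dy":0.0,"dz":0.035,"rx":0.0,"ry":0.0,"rz":0.0,"jaw":0.0},{"dx":-0.025,"dy":0.0,"dz":0.046,"rx":0.0,"ry":0.0,"rz":0.0,"jaw":0.0},{"dx":-0.032,"dy":0.0,"dz":0.055,"rx":0.0,"ry":0.0,"rz":0.0,"jaw":0.0},{"dx":-0.038,"dy":0.0,"dz":0.064,"rx":0.0,"ry":0.0,"rz":0.0,"jaw":0.0}]}}

```text
time_s: 12.08
position: [0.5546, 0.091, 0.1379]
ee_rot: [1.0, 0.009, -0.004, 0.0]
contact_force: [-3.0, 0.0, 4.1]
width: -0.0
grasp_force: 2.0
```

>>> {"api": "servo_tool", "payload": {"moves": [{"dx":-0.005,"dy":0.0,"dz":0.01,"rx":0.0,"ry":0.0,"rz":0.0,"jaw":0.0},{"dx":-0.009,"dy":0.0,"dz":0.02,"rx":0.0,"ry":0.0,"rz":0.0,"jaw":0.0},{"dx":-0.012,"dy":0.0,"dz":0.03,"rx":0.0,"ry":0.0,"rz":0.0,"jaw":0.0},{"dx":-0.013,"dy":0.0,"dz":0.039,"rx":0.0,"ry":0.0,"rz":0.0,"jaw":0.0},{"dx":-0.013,"dy":0.0,"dz":0.044,"rx":0.0,"ry":0.0,"rz":0.0,"jaw":0.0}]}}

```text
time_s: 12.5
position: [0.5437, 0.0907, 0.0935]
ee_rot: [1.0, 0.009, -0.002, 0.0]
contact_force: [-1.8, 0.4, 1.1]
width: 0.0002
grasp_force: 0.7
```

Push until the stop is felt.

>>> {"api": "servo_tool", "payload": {"moves": [{"dx":0.0,"dy":0.0,"dz":0.003,"rx":0.0,"ry":0.0,"rz":0.0,"jaw":0.0},{"dx":0.0,"dy":0.0,"dz":0.005,"rx":0.0,"ry":0.0,"rz":0.0,"jaw":0.0},{"dx":0.0,"dy":0.0,"dz":0.005,"rx":0.0,"ry":0.0,"rz":0.0,"jaw":0.0}]}}

```text
time_s: 12.75
position: [0.545, 0.0907, 0.0908]
ee_rot: [1.0, 0.008, -0.001, 0.0]
contact_force: [-4.6, -0.0, 5.6]
width: 0.0003
grasp_force: 2.6
```

>>> {"api": "servo_tool", "payload": {"moves": [{"dx":0.0,"dy":0.0,"dz":0.003,"rx":0.0,"ry":0.0,"rz":0.0,"jaw":0.0},{"dx":0.0,"dy":0.0,"dz":0.003,"rx":0.0,"ry":0.0,"rz":0.0,"jaw":0.0}]}}

```text
time_s: 12.92
position: [0.5451, 0.0907, 0.0903]
ee_rot: [1.0, 0.009, -0.001, 0.0]
contact_force: [-8.2, -0.6, 21.3]
width: -0.0001
grasp_force: 10.4
```

The stop is firm at 21 N. Retreat and check.

>>> {"api": "servo_tool", "payload": {"moves": [{"dx":0.0,"dy":0.0,"dz":-0.02,"rx":0.0,"ry":0.0,"rz":0.0,"jaw":0.0},{"dx":0.0,"dy":0.0,"dz":-0.05,"rx":0.0,"ry":0.0,"rz":0.0,"jaw":0.0},{"dx":0.0,"dy":0.0,"dz":-0.08,"rx":0.0,"ry":0.0,"rz":0.0,"jaw":0.0},{"dx":0.0,"dy":0.0,"dz":-0.11,"rx":0.0,"ry":0.0,"rz":0.0,"jaw":0.0},{"dx":0.0,"dy":0.0,"dz":-0.14,"rx":0.0,"ry":0.0,"rz":0.0,"jaw":0.0}]}}

```text
time_s: 13.33
position: [0.5464, 0.0907, 0.229]
ee_rot: [1.0, 0.008, 0.001, 0.0]
contact_force: [-0.2, -0.2, -1.3]
width: 0.0
grasp_force: 0.0
```

>>> {"api": "servo_tool", "payload": {"moves": [{"dx":-0.03,"dy":0.025,"dz":0.0,"rx":0.0,"ry":0.0,"rz":0.0,"jaw":0.0},{"dx":-0.06,"dy":0.05,"dz":0.0,"rx":0.0,"ry":0.0,"rz":0.0,"jaw":0.0},{"dx":-0.09,"dy":0.075,"dz":0.0,"rx":0.0,"ry":0.0,"rz":0.0,"jaw":0.0},{"dx":-0.12,"dy":0.1,"dz":0.0,"rx":0.0,"ry":0.0,"rz":0.0,"jaw":0.0},{"dx":-0.12,"dy":0.1,"dz":0.0,"rx":0.0,"ry":0.0,"rz":0.0,"jaw":0.0}]}}

```text
time_s: 13.75
position: [0.4223, -0.014, 0.2272]
ee_rot: [1.0, 0.007, -0.002, 0.001]
contact_force: [-0.2, 0.0, -0.7]
width: 0.0
grasp_force: 0.0
```

```bash
python3 - <<'E'
from h import *
im,P=cloud("scene"); save("s3",im[150:390,120:460].repeat(2,0).repeat(2,1))
im,T=cloud("top")
for P in(P,T):
    W=P.reshape(-1,3); W=W[(W[:,2]>.05)&(abs(W[:,0]-.546)<.006)&(abs(W[:,1]-.0948)<.035)]; print(len(W),np.median(W,0),W.max(0))
q=T[228:240,230:300].reshape(-1,3); q=q[(q[:,2]>.038)&(q[:,2]<.05)]; print("nose",np.percentile(q[:,1],99))
E
```

```text
195 [0.5489127  0.09327293 0.06352089] [0.55199817 0.12925653 0.06595743]
276 [0.54623166 0.09397759 0.06590779] [0.55194512 0.12886744 0.07136936]
nose 0.2337635843283251
```

View pics/s3.png

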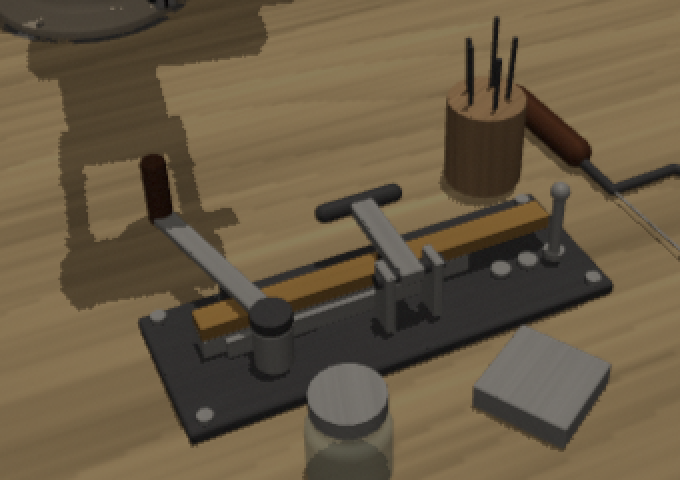

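The clamp arm lies level on the bar (crossbar at crop 360,203, top at 0.066 m), the nose (548,212) is level with the post, the lever is at rest, and the other things have not moved.

```bash
python3 -c "from station import bot; print(bot.hand_in())"
```

```text
the job is handed in; nothing more can be done
None
```

I pumped four full strokes to bring the bar nose level with the gauge post (within about 2 mm by camera), swung the clamp fully down onto the bar, left the other things where they were, and handed the job in at about 14 s.

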